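# Wind the slide table to bring the cup under the nozzle

## Robot

A 6-joint arm with a two-finger parallel gripper is mounted at the origin on a cart in front of the work surface, level with it; the furniture and walls round the work are solid. World frame = base frame: x ahead of the robot, y to its left, z up, the work surface at z = 0. Lengths are in m, angles in degrees, forces in N, time in s.
With the tool pointing down it reaches from about 0.35 to 0.975 m from the base axis. Payload 4.9 kg.
Tool frame: the origin (TCP) lies on the centre line of the jaws, within the pads' length; the fingertips stand 22 mm ahead of it and the grasp point (between the pads) lies 3 mm ahead of it; z points along the fingers, y is the line along which they close (so a half turn about z gives the same grasp; the last joint's range is limited). The gripper opens to 85 mm and grips with 20 to 120 N. Pads are 22 mm wide; open, the fingers measure 114 mm over their backs; the gripper's body (76 mm by 85 mm) begins 54 mm behind the grasp point. The pads swing forward as they close: fully open they stand 13 mm farther back than shut.
Start: joints at [58.27, 3.019, 92.412, -0, 84.569, -6.818], TCP at [0.263, 0.567, 0.253] pointing down, gripper open.
Joint ranges: [-172.51, 172.51], [-57.92, 126.97], [3.15, 148.05], [-58.71, 238.71], [5.1, 150.11], [-179.66, 179.66]. Speed limits (degrees/s): [147.25, 147.25, 180, 180, 180, 180].

## Interface

Orientations are given as [roll, pitch, yaw] about the fixed x, y, z axes, in that order (R = Rz(yaw) Ry(pitch) Rx(roll)).
In Python, from bench import telemetry, cams, ticket gives the robot as it stands.
- The arm moves only by the tool apply_moves, never from a script. Its argument "commands" is a list of rows, each a list of 4 numbers: the shift along the world's x, y, z in m, then the turn about the world's z in rad. In form: [[x, y, z, roll], ...]. A call has 1 to 8 rows; each row shifts and turns the commanded pose from where the row before left it; what a row does not reach is not made up. A row lasts 1/12 s, in which the tool goes at most 41.7 mm and 7.16 degrees, less where a joint would pass 70% of its speed; a pose out of reach is approached as far as the arm can. A call is refused whole if a number of a shift passes 0.0417 or a number of a turn 0.125, either way. A call with a gripper value outside its range is refused whole. "jaw" is the finger opening in m, from 0 to 0.0854, set as the call begins (left out, the last holds). The fingers move at their own pace and stop on an object; "newtons" is the grip in N (left out, the last holds). Time passes only in rows, so rows that do not move let the fingers close. It gives the time, the measured TCP pose, the force, the opening and the grip force at its end, in the units of the state.
- telemetry.read_state(): the state, without advancing time (a new reading comes with each control period).
- cams.camera(name): name is "scene" or "top" or "wrist"; returns a dict with "color" (400x640x3 uint8, red, green, blue), "fx", "fy", "cx", "cy" (pixels), "D" ([k1, k2, p1, p2, k3] as OpenCV has them; the pictures are not rectified), "pose" (4x4, takes a point from camera to world coordinates). Camera axes: x right, y down, z forward; pixel columns grow to the right and rows downward; lengths in m; the calibration is good to about 2 mm. A picture is of the moment at which its call begins. There is no depth.
- ticket.finish_job(): hands the job in; it is judged then, once.
The state is a dict: "clock": time; "joint_pos": joint angles; "qvel": joint speeds; "tau": joint torques, N m; "position": TCP position; "eef_rot": TCP orientation; "ft_force": force on the tool from outside, world axes, zero at the start; "torque": the same for the moment, N m; "finger_gap": opening from 0.0 (shut) to 1.0 (fully open); "gripper_force": force on a finger pad.
Only numpy, scipy, OpenCV 4.12 (cv2) and the standard library are available. Lean on these libraries where they do the work, as an engineer would, in place of code of your own. Each camera call takes 0.05 s, during which the arm holds its last target. There are 200 camera calls.

## Task

Pick up the loose crank, fit it fully down on the square spindle end of the slide table's gearbox, and wind it until the cup on the carriage is centred under the nozzle, the cup still standing on the carriage. Move the carriage only with the crank, leave the crank seated on the spindle, and leave the other things on the table where they are.

Things in the scene. Friction and masses are not known exactly. Their poses are not given: they have to be found in the camera images.
- crank: Loose steel crank, 0.3 kg, 108 mm long, lying knob up. Origin: centre of the hub's underside; centre of mass about 10 mm from it toward the knob. Hub 40 x 40 mm, 36 high, with a square hole 20 x 20 mm right through, sides parallel to x and y. Arm from the hub along +x, 16 wide, z = 0 to 10 mm. It fits the spindle knob up, in any of four yaws a quarter turn apart.
- crank_knob (a point): Middle of the crank's black round knob (25 mm diameter, z = 12 to 60 mm over the hub's underside, free to spin on its own axis), 75 mm from the hub's centre, 36 mm over the hub's underside.
- spindle_shoulder (a point): On the spindle's vertical axis, top of its round shoulder (34 mm wide), 64 mm over the table: the fitted hub's underside rests here. The square shaft end, 18 x 18 mm, rises 22 mm above it, then 8 mm more as a round taper to 10 mm. x and y lie along the square's sides and turn with it. Below it the grey gearbox, 74 x 74 mm, top at 54 mm (58 mm within 26 mm of the axis).
- spindle (a joint): Turn of the spindle, rad, 0 at the start, growing CLOCKWISE seen from above (range -2 to 29). One clockwise turn moves the carriage 24 mm away from the gearbox. Friction torque about 0.2 N m; it stays where it is left, and pushing the carriage does not turn it. The fitted crank has a few degrees of play.
- cup: Open cream-coloured cup, 74 mm wide, 37 high, standing loose between four short pins on the carriage (84 x 84 mm, top 52 mm over the table). Origin: centre of its underside; it starts 170 mm from the spindle axis and rides with the carriage straight away from it when wound clockwise.
- nozzle_mouth (a point): Lower tip of the fixed steel nozzle, 115 mm over the table, above the slide's centre line, 40 to 70 mm farther from the gearbox than the cup at the start (about 1.7 to 3 turns). Its bent tube, 10 mm thick, reaches 177 mm over the table and stands in a bracket on the near side of the bed, 62 mm from the centre line.
- blue_slide_box: Bystander: blue slide carton, 62 x 86 x 24 mm, loose, origin at the centre of its underside.
- cap_blue: Bystander: blue screw cap, 51 mm across, 27 mm high, loose, origin at the centre of its underside.
- tube_fitting: Bystander: black tube fitting, 57 mm long, 22 mm high, loose, origin at the centre of its underside.
- white_box: Bystander: flat white box, 57 x 89 x 31 mm, loose, origin at the centre of its underside.
Not all that is in view belongs to the job. Leave any orange or pink look-alike of the cup alone.

How it is judged:
By the outcome, as a careful person would: the job done as asked, in the order asked, and still so for the second after the job is handed in, with the robot touching nothing.
It also fails if it takes over 72 s, if anything falls off the work surface, if the arm or the gripper's body presses on something with over 40 N, if the wrist force passes 120 N, or if a joint passes its speed limit or range.

## Working session

There is one attempt and no reset: what is moved stays moved. The work goes in short steps, Python scripts to look and compute and a tool call to move; the robot and the scene stay as the last step left them, time stands still between calls to the robot, and variables do not carry over. Pictures are saved under pics/ and viewed, at most 10 in all, crops included, and the job is handed in when it is done.

Besides the shell and the picture viewer there is one more tool, called after "Request:" as a command line: name --pt "numbers of a row" for each row, then --argument value for the rest. apply_moves: Moves the arm, as the interface text tells. Its arguments: {"type":"object","properties":{"commands":{"type":"array"},"jaw":{"type":"number"},"newtons":{"type":"number"}},"required":["commands"]}

```bash
ls; mkdir -p pics; cat > h.py <<'E'
import numpy as np, cv2
from bench import telemetry, cams, ticket
def shot(n,f=None):
    c=cams.camera(n)
    if f: cv2.imwrite('pics/'+f,c['color'][:,:,::-1])
    return c
def K(c): return np.array([[c['fx'],0,c['cx']],[0,c['fy'],c['cy']],[0,0,1.]])
def ray(c,uv):
    p=cv2.undistortPoints(np.array([[uv]],float),K(c),np.array(c['D'],float))[0,0]
    T=np.array(c['pose']); return T[:3,3],T[:3,:3]@np.array([p[0],p[1],1.])
def onz(c,uv,z):
    o,d=ray(c,uv); return o+d*(z-o[2])/d[2]
def pix(c,P):
    T=np.linalg.inv(np.array(c['pose'])); r=cv2.Rodrigues(T[:3,:3])[0]
    return cv2.projectPoints(np.array(P,float).reshape(-1,1,3),r,T[:3,3],K(c),np.array(c['D'],float))[0].reshape(-1,2)
E
python3 - <<'E'
from h import *
a=shot('top','top.png');b=shot('scene','scene.png')
for c in(a,b): print(np.round(c['pose'],3).tolist(),c['fx'],c['cx'])
print(telemetry.read_state())
E
```

```text
pics
[[0.029, -0.811, 0.584, -0.626], [-1.0, -0.023, 0.018, -0.147], [-0.001, -0.584, -0.812, 1.614], [0.0, 0.0, 0.0, 1.0]] 473.76331651808107 316.4077078103096
[[0.605, -0.402, 0.688, -0.748], [-0.796, -0.288, 0.532, -1.017], [-0.016, -0.869, -0.494, 0.937], [0.0, 0.0, 0.0, 1.0]] 494.79489399649975 324.72674836590295
{'clock': 0.1, 'joint_pos': array([ 5.82703332e+01,  3.05226741e+00,  9.24858024e+01, -2.05873651e-04,
        8.45693663e+01, -6.81814962e+00]), 'qvel': array([-0.00087852, -0.17619831, -0.24521971,  0.00540728, -0.00595448,
        0.04116698]), 'tau': array([ 4.86917143e-04, -3.94897556e+01, -3.71367288e+01, -9.58169744e-05,
        3.93704104e-03,  1.90303632e-05]), 'position': array([0.26297686, 0.56638956, 0.25218256]), 'eef_rot': array([-1.79893299e+02, -1.25511886e-02,  1.55088491e+02]), 'ft_force': array([-0.72634279,  0.69812142,  0.17943689]), 'torque': array([ 0.01749215, -0.04024713, -0.03885416]), 'gripper_force': 0.0, 'finger_gap': 0.9970884816739195}
```

View pics/top.png

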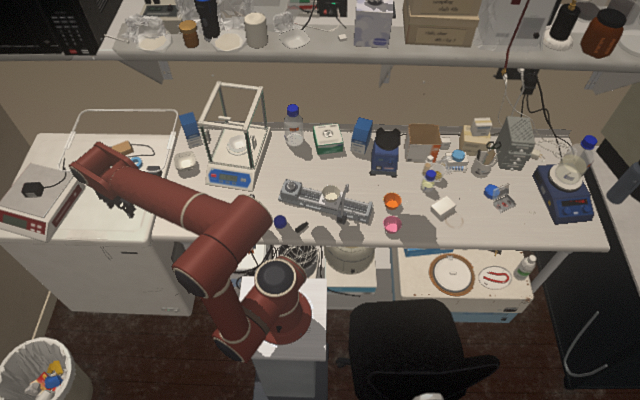

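View pics/scene.png

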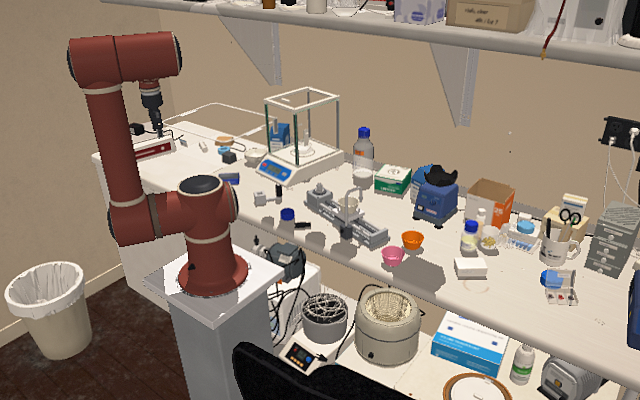

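The top view shows the slide table: gearbox at about (290,190), cup at (331,193). The arm hides the area to its left. In the scene view, a grey hub with a black knob at about (262,198)/(278,190) looks like the crank. Things that could be mistaken for it are the tube fitting (300,225), the blue cap (288,214) and the black item at (228,156). I'll check the choice in a close crop.

```bash
python3 - <<'E'
from h import *
b=cv2.imread('pics/scene.png')
cv2.imwrite('pics/c1.png',cv2.resize(b[150:260,220:400],(800,489),interpolation=cv2.INTER_CUBIC))
c=shot('scene')
for uv,z in [((262,194),.036),((278,184),.06),((317,187),.09),((347,202),.09),((300,225),.01),((288,210),.02)]: print(uv,np.round(onz(c,uv,z),3))
c=shot('top')
for uv,z in [((290,184),.09),((331,190),.089),((372,212),.03)]: print(uv,np.round(onz(c,uv,z),3))
E
```

```text
(262, 194) [0.412 0.182 0.036]
(278, 184) [0.475 0.156 0.06 ]
(317, 187) [ 0.498 -0.017  0.09 ]
(347, 202) [ 0.472 -0.169  0.09 ]
(300, 225) [ 0.358 -0.049  0.01 ]
(288, 210) [0.399 0.042 0.02 ]
(290, 184) [ 0.518 -0.005  0.09 ]
(331, 190) [ 0.494 -0.171  0.089]
(372, 212) [ 0.432 -0.338  0.03 ]
```

View pics/c1.png

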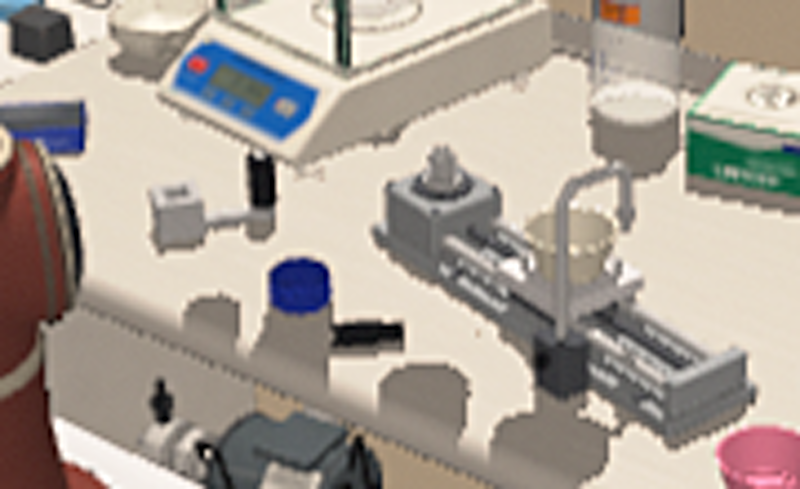

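The crop confirms the crank: hub with square hole at scene (260,193), knob at (279,185), arm heading roughly -22°, so the tool yaw is already close. I'll move above it.

Request:
apply_moves --pt "0.01 -0.0255 0 0" --pt "0.01 -0.0255 0 0" --pt "0.01 -0.0255 0 0" --pt "0.01 -0.0255 0 0" --pt "0.01 -0.0255 0 0" --pt "0.01 -0.0255 0 0" --pt "0.01 -0.0255 0 0" --pt "0.01 -0.0255 0 0"

```text
clock: 0.87
position: [0.3434, 0.3615, 0.2531]
eef_rot: [-180.0, -0.0, 155.1]
ft_force: [-0.2, -0.3, -0.8]
finger_gap: 0.996
gripper_force: 0.0
```

Request:
apply_moves --pt "0.01 -0.0255 0 0" --pt "0.01 -0.0255 0 0" --pt "0.01 -0.0255 0 0" --pt "0.01 -0.0255 0 0" --pt "0.01 -0.0255 0 0" --pt "0.01 -0.0255 0 0" --pt "0 0 0 0" --pt "0 0 0 0"

```text
clock: 1.53
position: [0.4035, 0.209, 0.2532]
eef_rot: [180.0, -0.0, 154.9]
ft_force: [-0.8, -0.1, -0.1]
finger_gap: 0.996
gripper_force: 0.0
```

```bash
python3 - <<'E'
from h import *
c=shot('wrist','w1.png'); print(np.round(c['pose'],3).tolist(),c['fx'],c['D'])
t=shot('top','top2.png')
s=telemetry.read_state(); print(s['clock'],s['position'],s['eef_rot'],s['joint_pos'])
print(pix(c,[[.412,.182,.036],[.475,.156,.06],[.51,-.01,.09]]))
E
```

```text
[[0.424, 0.873, 0.242, 0.343], [0.905, -0.409, -0.114, 0.238], [-0.0, 0.267, -0.964, 0.375], [0.0, 0.0, 0.0, 1.0]] 276.88611586204627 [0.01025315 0.         0.         0.         0.        ]
1.6333 [0.40302514 0.2102014  0.25320194] [ 1.79989214e+02 -2.58450854e-02  1.55095870e+02] [ 1.81350897e+01 -2.15024680e+01  1.14173801e+02  2.55502389e-02
  8.73401953e+01 -4.69619662e+01]
[[298.91732378 191.94752172]
 [301.23095937 249.72888658]
 [191.30508826 336.45127366]]
```

View pics/w1.png

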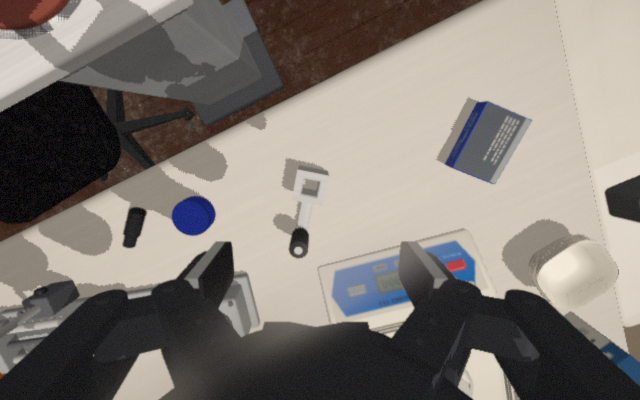

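The wrist view shows the crank hub's top at about (311,184) with its hole at (312,187), and the knob's top at about (299,249). I'll get hub centre and yaw from masks.

```bash
python3 - <<'E'
from h import *
c=shot('wrist'); im=c['color']
for uv,z in [((311,184),.036),((299,250),.06)]: print(np.round(onz(c,uv,z),4))
g=cv2.cvtColor(im,cv2.COLOR_RGB2HSV)
cr=im[155:265,265:345]; cv2.imwrite('pics/c2.png',cv2.resize(cr[:,:,::-1],(582,600)[::1],fx=0,fy=0,interpolation=cv2.INTER_CUBIC) if 0 else cv2.resize(cr[:,:,::-1],None,fx=5.4,fy=5.4,interpolation=cv2.INTER_CUBIC))
E
```

```text
[0.4087 0.2015 0.036 ]
[0.4738 0.1548 0.06  ]
```

View pics/c2.png

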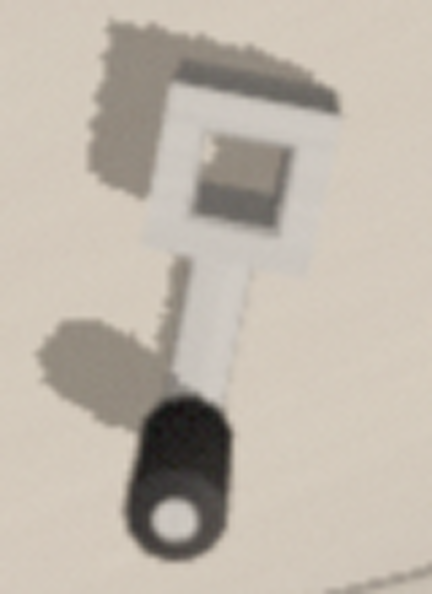

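The crop shows the hub's top corners at crop (170,80), (338,115), (307,272), (142,245), and the knob top centre at (175,518).

```bash
python3 - <<'E'
from h import *
c=shot('wrist')
P=np.array([onz(c,(265+u/5.4,155+v/5.4),.036) for u,v in [(170,80),(338,115),(307,272),(142,245)]])
k=onz(c,(265+175/5.4,155+518/5.4),.06)
h=P.mean(0); print(P.round(4),h.round(4),k.round(4))
d=k-h; print('dist',np.hypot(*d[:2]),'yaw',np.degrees(np.arctan2(d[1],d[0])))
for i in range(4):
    e=P[(i+1)%4]-P[i]; print(np.hypot(*e[:2]),np.degrees(np.arctan2(e[1],e[0]))%90)
print(telemetry.read_state()['position'])
E
```

```text
[[0.3848 0.1931 0.036 ]
 [0.4084 0.2246 0.036 ]
 [0.4398 0.2024 0.036 ]
 [0.4174 0.1699 0.036 ]] [0.4126 0.1975 0.036 ] [0.4741 0.1527 0.06  ]
dist 0.07602989760236979 yaw -36.07769493262221
0.03937813165515623 53.187851855434516
0.03843216224464966 54.737155574171446
0.039515071025643146 55.408655328769015
0.03996021266017043 54.524059097162535
[0.40287521 0.21063641 0.25321453]
```

Hub at (0.4126, 0.1975), yaw about -36°. The edge lengths (38–40 mm) and knob distance (76 mm) match the given sizes. I'll descend and grip the hub.

Request:
apply_moves --pt "0.0012 -0.0016 -0.02 -0.024" --pt "0.0012 -0.0016 -0.03 -0.024" --pt "0.0012 -0.0016 -0.03 -0.024" --pt "0.0012 -0.0016 -0.03 -0.024" --pt "0.0012 -0.0016 -0.03 -0.024" --pt "0.0012 -0.0016 -0.03 -0.024" --pt "0.0012 -0.0016 -0.03 -0.024" --pt "0.0012 -0.0016 -0.015 -0.024" --jaw 0.065

```text
clock: 2.4
position: [0.41, 0.1972, 0.0344]
eef_rot: [-179.7, -0.2, 144.1]
ft_force: [-0.0, 0.3, 0.5]
finger_gap: 0.766
gripper_force: 0.0
```

Request:
apply_moves --pt "0 0 -0.01 0" --pt "0 0 0 0" --pt "0 0 0 0"

```text
clock: 2.65
position: [0.4129, 0.1977, 0.0286]
eef_rot: [180.0, -0.0, 144.2]
ft_force: [-0.4, 0.5, -0.2]
finger_gap: 0.761
gripper_force: 0.0
```

Request:
apply_moves --pt "0 0 0 0" --pt "0 0 0 0" --pt "0 0 0 0" --pt "0 0 0 0" --pt "0 0 0 0" --pt "0 0 0 0" --jaw 0.02 --newtons 60

```text
clock: 3.15
position: [0.4144, 0.1976, 0.0304]
eef_rot: [179.8, 0.1, 144.1]
ft_force: [-1.4, -0.4, 6.6]
finger_gap: 0.455
gripper_force: 62.3
```

Request:
apply_moves --pt "0 0 0.01 0" --pt "0 0 0.03 0" --pt "0 0 0.035 0" --pt "0 0 0.035 0" --pt "0 0 0.035 0" --pt "0 0 0.035 0" --pt "0 0 0.03 0" --pt "0 0 0 0"

```text
clock: 3.82
position: [0.4157, 0.1979, 0.2464]
eef_rot: [179.4, 0.5, 144.1]
ft_force: [1.7, 0.7, -1.0]
finger_gap: 0.461
gripper_force: 61.8
```

Request:
apply_moves --pt "0.0175 -0.03 0 0" --pt "0.0175 -0.03 0 0" --pt "0.0175 -0.03 0 0" --pt "0.0175 -0.03 0 0" --pt "0.0175 -0.03 0 0" --pt "0.0175 -0.03 0 0" --pt "0.0175 -0.03 0 0" --pt "0.0175 -0.03 0 0"

```text
clock: 4.48
position: [0.5523, -0.0444, 0.2364]
eef_rot: [-179.9, -0.2, 144.1]
ft_force: [1.1, 0.5, -2.0]
finger_gap: 0.454
gripper_force: 61.6
```

Request:
apply_moves --pt "0 0 0 0" --pt "0 0 0 0" --pt "0 0 0 0" --pt "0 0 0 0"

```text
clock: 4.82
position: [0.5519, -0.0419, 0.2373]
eef_rot: [-180.0, -0.1, 144.1]
ft_force: [0.1, 0.1, -3.5]
finger_gap: 0.458
gripper_force: 61.7
```

```bash
python3 - <<'E'
from h import *
c=shot('wrist','w3.png')
print(pix(c,[[.505,-.01,.09]]),telemetry.read_state()['position'])
E
```

```text
[[313.58546038 132.82154948]] [ 0.5520545  -0.04181697  0.23765879]
```

View pics/w3.png

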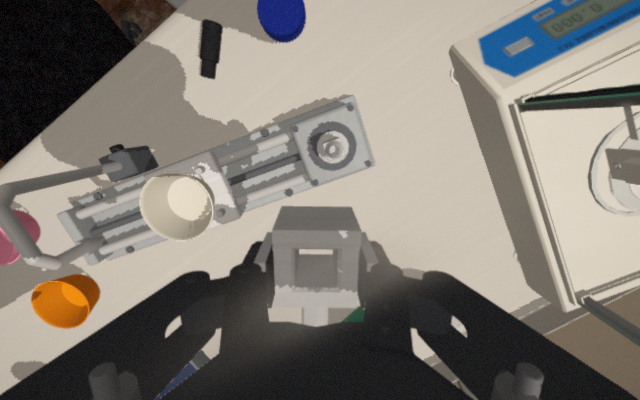

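The crank is held (hub at about (316,262)). The spindle is visible at (331,147) and the cup at (177,205). I'll zoom in on the spindle.

```bash
python3 - <<'E'
from h import *
im=cv2.imread('pics/w3.png')
cr=im[115:180,290:375]; cv2.imwrite('pics/c3.png',cv2.resize(cr,None,fx=9,fy=9,interpolation=cv2.INTER_CUBIC))
c=shot('wrist')
for uv,z in [((331,146),.09),((177,195),.089)]: print(onz(c,uv,z).round(4))
E
```

```text
[ 0.525  -0.0036  0.09  ]
[ 0.4741 -0.1576  0.089 ]
```

View pics/c3.png

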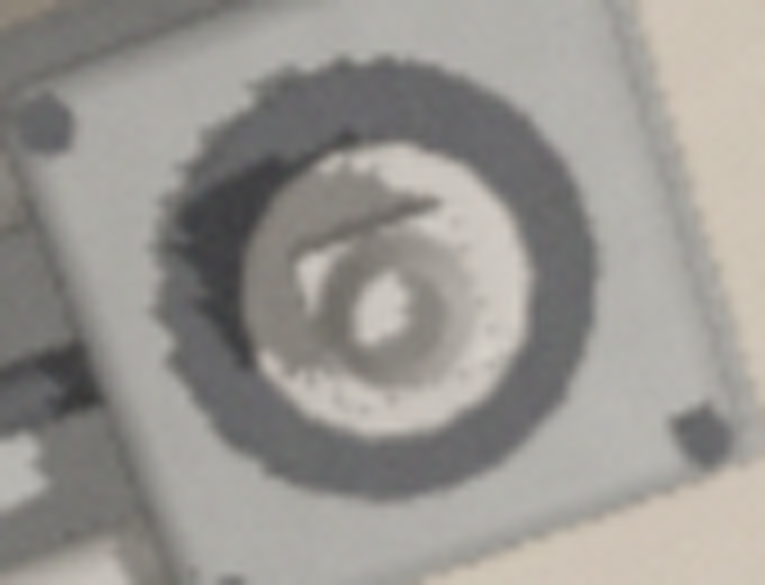

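The shoulder circle is centred at crop (388,290), the taper tip at (383,308), and a square edge runs (300,247)–(440,203).

```bash
python3 - <<'E'
from h import *
c=shot('wrist')
f=lambda u,v,z: onz(c,(290+u/9,115+v/9),z)
print('sh',f(388,290,.064).round(4),'ring',f(382,278,.058).round(4),'tip',f(384,308,.094).round(4))
print('sh dia',np.linalg.norm(f(245,290,.064)-f(530,290,.064)),np.linalg.norm(f(388,142,.064)-f(388,437,.064)))
a=lambda p,q:np.degrees(np.arctan2(*(q-p)[[1,0]]))%90
p,q=f(300,247,.086),f(440,203,.086);print('edge',a(p,q),np.linalg.norm(q-p), p.round(4),q.round(4))
print('box',a(f(430,585,.054),f(750,450,.054)),a(f(620,0,.054),f(750,430,.054)))
b=shot('top')
print('cup dir', onz(c,(177,193),.089).round(4))
# finer crop contrast of top-face pixels
im=cv2.imread('pics/w3.png',0)[125:168,305:360]
im=cv2.createCLAHE(4,(2,2)).apply(im); cv2.imwrite('pics/c4.png',cv2.resize(im,None,fx=13,fy=13,interpolation=cv2.INTER_LANCZOS4))
s=telemetry.read_state();print(s['position'],s['eef_rot'])
E
```

```text
sh [ 0.5302 -0.0028  0.064 ] ring [ 0.5293 -0.0026  0.058 ] tip [ 0.5282 -0.0041  0.094 ]
sh dia 0.033381085050482984 0.0341216969034535
edge 71.32516040395267 0.015704894026829376 [ 0.5185 -0.0078  0.086 ] [0.5235 0.0071 0.086 ]
box 77.6060061434475 73.82234838134102
cup dir [ 0.4728 -0.1563  0.089 ]
[ 0.55250133 -0.04202836  0.23833059] [1.79994643e+02 3.55825416e-03 1.44167932e+02]
```

View pics/c4.png

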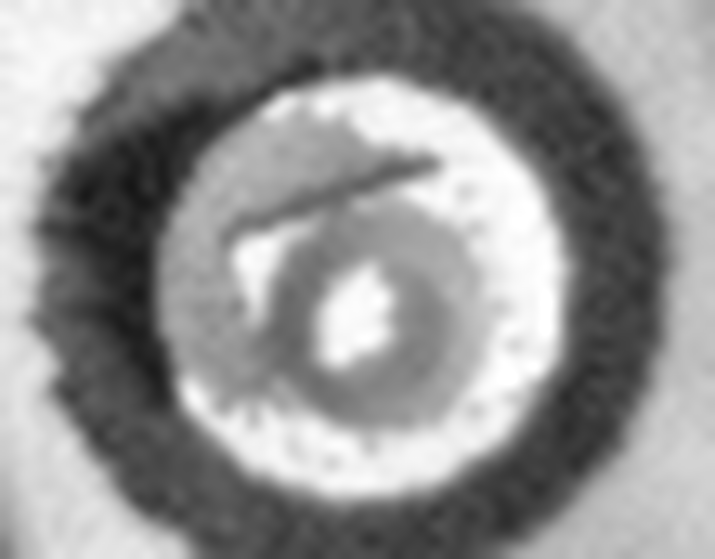

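```bash
python3 - <<'E'
from h import *
from scipy.spatial.transform import Rotation as R
c=shot('wrist'); s=telemetry.read_state()
Rt=R.from_euler('xyz',s['eef_rot'],degrees=True).as_matrix(); t=s['position']
im=cv2.cvtColor(c['color'],cv2.COLOR_RGB2GRAY)
print('col316',im[195:300,317].tolist()); print('row240',im[242,262:372].tolist())
for n,uv,z in [('topL',(273,233),.036),('topR',(361,233),.036),('botL',(278,207),0),('botR',(357,207.5),0),('holeL',(297,250),.036),('holeR',(336,250),.036)]:
    print(n,(Rt.T@(onz(c,uv,t[2]-.0304+z)-t)).round(4))
for u,v,x,y in [(230,243,437,163),(216,240,440,155)]:
    p,q=[onz(c,(305+a/13,125+b/13),.086) for a,b in((u,v),(x,y))]; print(np.degrees(np.arctan2(*(q-p)[[1,0]])),p,q)
E
```

```text
col316 [197, 197, 197, 197, 197, 197, 197, 197, 196, 196, 194, 153, 117, 102, 105, 103, 101, 104, 101, 103, 102, 101, 102, 102, 98, 105, 105, 104, 103, 105, 100, 102, 106, 107, 103, 118, 130, 131, 130, 129, 130, 130, 129, 132, 134, 134, 131, 133, 133, 129, 130, 132, 128, 125, 169, 190, 195, 193, 191, 146, 112, 106, 106, 108, 108, 110, 112, 110, 112, 113, 110, 115, 113, 111, 111, 113, 114, 115, 115, 115, 113, 112, 114, 115, 113, 114, 115, 113, 113, 113, 112, 115, 118, 127, 130, 132, 136, 168, 176, 179, 179, 178, 178, 177, 176]
row240 [82, 97, 100, 103, 105, 102, 101, 101, 103, 106, 121, 131, 131, 131, 133, 131, 129, 131, 132, 131, 131, 132, 131, 132, 130, 131, 132, 132, 131, 132, 132, 130, 130, 133, 131, 130, 131, 132, 131, 129, 132, 131, 130, 130, 133, 132, 131, 133, 132, 130, 133, 130, 134, 133, 132, 133, 133, 133, 131, 132, 130, 131, 133, 134, 132, 132, 133, 134, 132, 132, 132, 133, 134, 134, 131, 135, 134, 132, 133, 134, 133, 132, 135, 132, 134, 136, 133, 136, 134, 134, 135, 136, 136, 135, 135, 136, 137, 135, 132, 124, 119, 117, 120, 118, 119, 120, 122, 119, 105, 101]
topL [ 0.0189 -0.0186 -0.0056]
topR [ 0.0189  0.021  -0.0056]
botL [ 0.0199 -0.0211  0.0304]
botR [0.0196 0.0243 0.0304]
holeL [ 0.0105 -0.008  -0.0056]
holeR [ 0.0105  0.0099 -0.0056]
74.98561361243458 [ 0.51951931 -0.00922432  0.086     ] [0.52378097 0.00666446 0.086     ]
74.62640603142528 [ 0.51872491 -0.00994557  0.086     ] [0.52343243 0.00717581 0.086     ]
```

```bash
python3 - <<'E'
from h import *
c=shot('wrist'); t=shot('top'); sc=shot('scene')
S=np.array([.5295,-.003,0])
for uv,z in [((453,60),.05),((518,100),.07),((570,300),.07),((585,300),.07)]:
    p=onz(c,uv,z); print(uv,p.round(3),'d',np.hypot(*(p-S)[:2]).round(3))
for n,uv,z in[('bottle',(293,120),.1),('bot2',(284,128),.03)]:
    p=onz(t,uv,z); print(n,p.round(3),np.hypot(*(p-S)[:2]).round(3))
s=telemetry.read_state();print(s['position'],s['joint_pos'].round(1))
E
```

```text
(453, 60) [0.532 0.145 0.05 ] d 0.148
(518, 100) [0.599 0.17  0.07 ] d 0.187
(570, 300) [0.845 0.123 0.07 ] d 0.34
(585, 300) [0.855 0.137 0.07 ] d 0.355
bottle [0.867 0.003 0.1  ] 0.337
bot2 [0.884 0.048 0.03 ] 0.358
[ 0.55279877 -0.04261763  0.23846021] [-12.1  -6.1 102.8  -0.   83.3 -66.2]
```

Request:
apply_moves --pt "-0.0039 0.0066 0 0.06" --pt "-0.0039 0.0066 0 0.06" --pt "-0.0039 0.0066 0 0.06" --pt "-0.0039 0.0066 0 0.06" --pt "-0.0039 0.0066 0 0.06" --pt "-0.0038 0.0066 0 0.06" --pt "0 0 -0.03 0" --pt "0 0 -0.03 0"

```text
clock: 5.88
position: [0.5315, -0.0032, 0.1808]
eef_rot: [180.0, 0.4, 164.8]
ft_force: [0.4, -0.7, -4.3]
finger_gap: 0.455
gripper_force: 61.8
```

Request:
apply_moves --pt "0 0 -0.03 0" --pt "0 0 -0.008 0" --pt "0 0 0 0" --pt "0 0 0 0" --pt "0 0 0 0"

```text
clock: 6.3
position: [0.5312, -0.0036, 0.1429]
eef_rot: [180.0, 0.2, 164.7]
ft_force: [0.4, 0.1, -3.9]
finger_gap: 0.457
gripper_force: 61.5
```

```bash
python3 - <<'E'
from h import *
c=shot('wrist','w5.png');s=telemetry.read_state();print(s['position'],s['eef_rot'],s['ft_force'])
im=cv2.imread('pics/w5.png')[120:320,200:440]
sc=shot('scene','s5.png'); i2=cv2.imread('pics/s5.png')[150:230,290:370]
cv2.imwrite('pics/c5.png',np.hstack([cv2.resize(im,(480,400),interpolation=cv2.INTER_CUBIC),cv2.resize(i2,(320,400)[::1] if 0 else (320,320),interpolation=cv2.INTER_CUBIC).repeat(1,0) if 0 else cv2.copyMakeBorder(cv2.resize(i2,(320,320),interpolation=cv2.INTER_CUBIC),0,80,0,0,0)]))
E
```

```text
[ 0.53136766 -0.00364807  0.14316211] [179.9677319    0.26905438 164.71024765] [ 1.08170099  0.17805578 -3.26208017]
```

View pics/c5.png

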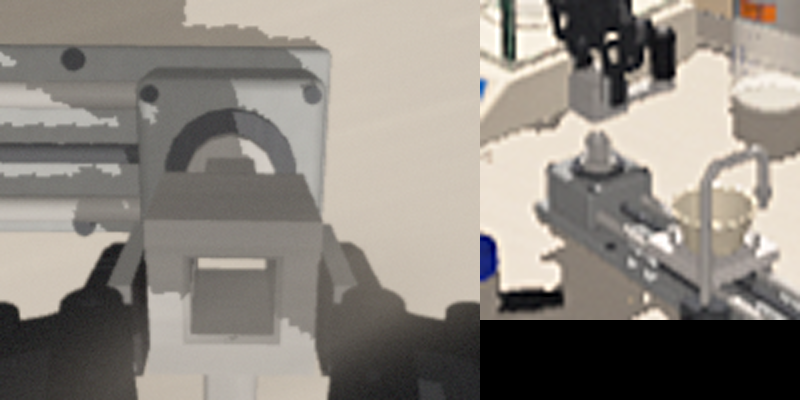

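Well aligned: the spindle's square, the gearbox and the hub sides are all parallel. The base of the spindle's +x face is at full px (302.5–326.5, 199). I'll compute the remaining offset.

```bash
python3 - <<'E'
from h import *
from scipy.spatial.transform import Rotation as R
c=shot('wrist'); s=telemetry.read_state()
Rt=R.from_euler('xyz',s['eef_rot'],degrees=True).as_matrix(); t=s['position']
f=lambda uv,z:(Rt.T@(onz(c,uv,z)-t)).round(4)
print('sqL',f((302.5,199),.064),'sqR',f((326.5,199),.064))
print('ring', f((282.5,203),.058),f((348.5,203),.058),f((315.5,174),.058)) # ring r=26?
b=t[2]-.0304
print('hubtop',f((272.5,230),b+.036),f((361,230),b+.036),'hole',f((292.5,248),b+.036),f((340,248),b+.036),f((316,291),b+.036))
print(Rt.round(3).tolist(),t)
E
```

```text
sqL [ 0.0102 -0.0095  0.0787] sqR [0.0102 0.0085 0.0787]
ring [ 0.0053 -0.0255  0.0847] [0.0052 0.0259 0.0847] [0.0282 0.0003 0.0846]
hubtop [ 0.0196 -0.019  -0.0057] [ 0.0196  0.0209 -0.0057] hole [ 0.0107 -0.0102 -0.0056] [ 0.0107  0.0116 -0.0056] [-0.0119  0.0006 -0.0056]
[[-0.965, 0.264, 0.004], [0.264, 0.965, -0.001], [-0.004, 0.001, -1.0]] [ 0.53099012 -0.00359996  0.14270306]
```

Request:
apply_moves --pt "-0.002 -0.0005 -0.004 0" --pt "0 0 -0.006 0" --pt "0 0 -0.006 0" --pt "0 0 -0.006 0" --pt "0 0 -0.004 0" --pt "0 0 -0.002 0" --pt "0 0 0 0" --pt "0 0 0 0"

```text
clock: 7.12
position: [0.5281, -0.0041, 0.112]
eef_rot: [180.0, 0.1, 164.7]
ft_force: [5.0, -1.6, -6.8]
finger_gap: 0.462
gripper_force: 61.7
```

Request:
apply_moves --pt "0 0 -0.003 0" --pt "0 0 -0.003 0" --pt "0 0 -0.003 0" --pt "0 0 -0.003 0" --pt "0 0 0 0"

```text
clock: 7.53
position: [0.5282, -0.004, 0.1001]
eef_rot: [180.0, 0.1, 164.7]
ft_force: [6.3, -1.1, -5.3]
finger_gap: 0.459
gripper_force: 61.9
```

Request:
apply_moves --pt "0.0008 0 -0.002 0" --pt "0 0 -0.002 0" --pt "0 0 -0.002 0" --pt "0 0 -0.001 0" --pt "0 0 0 0" --pt "0 0 0 0"

```text
clock: 8.03
position: [0.5284, -0.0039, 0.0943]
eef_rot: [-180.0, -0.0, 164.7]
ft_force: [-0.8, -0.7, 4.8]
finger_gap: 0.458
gripper_force: 62.9
```

Seated: contact at the expected height (0.0943). I'll release, rise and go over the knob.

Request:
apply_moves --pt "0 0 0 0" --pt "0 0 0 0" --pt "0 0 0 0" --pt "0 0 0.01 0" --pt "0 0 0.03 0" --pt "0 0 0.03 0" --pt "0 0 0.01 0" --pt "0 0 0 0" --jaw 0.06

```text
clock: 8.7
position: [0.5307, -0.0041, 0.1778]
eef_rot: [179.9, 0.4, 164.7]
ft_force: [0.2, -0.4, 0.3]
finger_gap: 0.702
gripper_force: 0.0
```

```bash
python3 - <<'E'
from h import *
s=telemetry.read_state();print(s['position'],s['eef_rot'],s['ft_force'])
c=shot('scene','s6.png'); w=shot('wrist','w6.png')
i2=cv2.imread('pics/s6.png')[140:240,280:400]
cv2.imwrite('pics/c6.png',np.hstack([cv2.resize(i2,(420,350),interpolation=cv2.INTER_CUBIC),cv2.resize(cv2.imread('pics/w6.png')[100:300,217:417],(350,350))]))
A=[.529,-.0032]
print(pix(c,[[*A,.1],[.6014,-.023,.124],[.4724,-.157,.089]]),pix(w,[[*A,.1],[.6014,-.023,.124]]))
E
```

```text
[ 0.53065882 -0.00413991  0.17782912] [179.94507638   0.43477559 164.71666036] [ 0.2412124  -0.37218691  0.26504208]
[[319.09538739 180.45358348]
 [334.93488027 168.98231385]
 [344.19943615 201.14787617]] [[316.05840528 212.98478154]
 [316.11144708 319.99163574]]
```

View pics/c6.png

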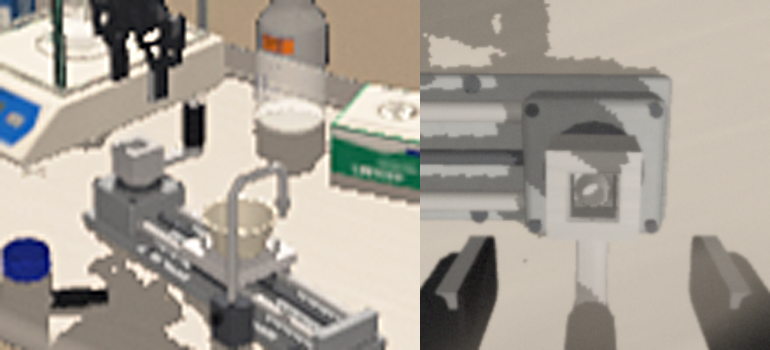

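The crank sits fully down on the gearbox shoulder, its hub 36 mm block in contact, with the spindle end visible inside the hole. Picture views are used up, so from here I measure numerically. First the nozzle: its tip is at about (362,200) in the scene view.

```bash
python3 - <<'E'
from h import *
c=shot('scene'); A=np.array([.529,-.0032,0]); 
for yaw in (164.7,162,166):
    d=-np.array([np.sin(np.radians(yaw)),-np.cos(np.radians(yaw)),0]); n=np.array([-d[1],d[0],0])
    for uv in [(361.3,201.5),(362,200.5)]:
        p=onz(c,uv,.115)-A; o,r=ray(c,uv); k=-(o-A)@n/(r@n); q=o+k*r
        print(yaw,uv,'z115 along',(p@d).round(4),'lat',(p@n).round(4),'| plane: z',q[2].round(4),'along',((q-A)@d).round(4))
im=c['color']
print('gray rows192-208, cols 352-370'); print(cv2.cvtColor(im,cv2.COLOR_RGB2GRAY)[186:208,350:370])
# cup mask
h=cv2.cvtColor(im,cv2.COLOR_RGB2HSV); print(h[194:206:3,336:360:3].tolist())
E
```

```text
164.7 (361.3, 201.5) z115 along 0.2365 lat -0.0001 | plane: z 0.1149 along 0.2364
164.7 (362, 200.5) z115 along 0.2329 lat 0.0062 | plane: z 0.1202 along 0.2398
162 (361.3, 201.5) z115 along 0.2363 lat 0.011 | plane: z 0.1249 along 0.2498
162 (362, 200.5) z115 along 0.2323 lat 0.0171 | plane: z 0.1303 along 0.2533
166 (361.3, 201.5) z115 along 0.2365 lat -0.0055 | plane: z 0.1104 along 0.2306
166 (362, 200.5) z115 along 0.233 lat 0.0009 | plane: z 0.1157 along 0.2339
gray rows192-208, cols 352-370
[[226 228 230 233 237 247 175 127 186 168 142 128 127 127 128 129 128 129
  127 118]
 [229 232 235 215 216 208 166 156 206 181 154 139 130 127 131 127 127 127
  122 110]
 [236 220 202 153 156 135 132 155 145 134 139 144 127 126 126 124 119 117
  111 174]
 [204 166 132 131 135 133 141 145 165 128 128 137 111 115 116 111 180 190
  185 231]
 [130 132 134 129 149 157 194 206 227 152 128 135 155 186 188 183 232 237
  234 230]
 [131 153 145 182 205 215 233 235 243 168 136 136 198 237 237 232 230 228
  227 226]
 [181 209 203 233 234 231 229 229 238 165 139 133 195 230 230 228 227 226
  226 226]
 [
[... 1062 characters left out ...]
8 227 227 227 226 228 226 228
  227 226]
 [197 166 185 198 162 130 124 168 232 232 231 228 228 228 227 227 227 227
  227 226]
 [170 152 136 153 149 138 135 201 224 229 230 229 228 228 228 228 227 227
  227 227]]
[[[18, 29, 237], [17, 28, 237], [17, 29, 237], [15, 38, 209], [11, 23, 157], [17, 28, 239], [18, 29, 237], [17, 28, 239]], [[17, 25, 237], [16, 26, 240], [20, 36, 241], [14, 26, 149], [18, 54, 195], [20, 40, 224], [18, 18, 237], [19, 25, 247]], [[15, 21, 240], [18, 50, 182], [19, 50, 184], [16, 23, 144], [17, 47, 194], [19, 47, 191], [19, 48, 180], [19, 53, 165]], [[15, 20, 153], [18, 50, 226], [18, 48, 181], [15, 21, 143], [17, 49, 196], [19, 51, 191], [19, 47, 175], [19, 52, 206]]]
```

Request:
apply_moves --pt "0.009 -0.0024 0 0" --pt "0.009 -0.0024 0 0" --pt "0.009 -0.0024 0 0" --pt "0.009 -0.0024 0 0" --pt "0.009 -0.0024 0 0" --pt "0.009 -0.0024 0 0" --pt "0.009 -0.0024 0 0" --pt "0.0077 -0.0021 0 0" --jaw 0.055

```text
clock: 9.52
position: [0.6002, -0.0231, 0.1732]
eef_rot: [180.0, 0.0, 164.7]
ft_force: [-0.7, 0.2, 0.3]
finger_gap: 0.642
gripper_force: 0.0
```

Request:
apply_moves --pt "0.001 0 -0.02 0" --pt "0 0 -0.03 0" --pt "0 0 -0.018 0" --pt "0 0 0 0" --pt "0 0 0 0"

```text
clock: 9.93
position: [0.5995, -0.0227, 0.1041]
eef_rot: [-180.0, -0.2, 164.7]
ft_force: [-0.3, -1.1, -0.0]
finger_gap: 0.647
gripper_force: 0.0
```

Request:
apply_moves --pt "0 0 0 0" --pt "0 0 0 0" --pt "0 0 0 0" --pt "0 0 0 0" --pt "0 0 0 0" --jaw 0.01 --newtons 30

```text
clock: 10.35
position: [0.6016, -0.023, 0.1074]
eef_rot: [180.0, 0.2, 164.7]
ft_force: [3.0, -0.4, 4.1]
finger_gap: 0.286
gripper_force: 29.5
```

```bash
cat > plan.py <<'E'
import sys,numpy as np
# rows about axis: start TCP x y, total turn deg (clockwise), n rows
A=np.array([.529,-.0032]); x,y,step,n=map(float,sys.argv[1:5])
v=np.array([x,y])-A; r=np.hypot(*v); a0=np.degrees(np.arctan2(v[1],v[0])); print('r',r,'a0',a0)
p=np.array([x,y]);R=.075
for i in range(1,int(n)+1):
    a=np.radians(a0-step*i); q=A+R*np.array([np.cos(a),np.sin(a)]); d=np.round(q-p,4); p=p+d
    print([float(d[0]),float(d[1]),0,0],end=', ' if i%8 else '\n')
E
python3 - <<'E'
from h import *
s=telemetry.read_state();print(s['position'],s['eef_rot'],s['ft_force'],s['finger_gap'],s['joint_pos'])
c=shot('scene'); A=np.array([.529,-.0032,0]); yaw=np.radians(164.7);d=-np.array([np.sin(yaw),-np.cos(yaw),0]); n=np.array([-d[1],d[0],0])
p=onz(c,(360.6,201.3),.115)-A; print(p@d,p@n)
E
python3 plan.py .6014 -.023 15 24
```

```text
[ 0.60160235 -0.02304943  0.10735387] [179.97492551   0.24689152 164.71186002] [ 3.04413475 -0.36372063  4.06587492] 0.2861703617485121 [-9.27324575e+00  7.35491324e+00  1.02381788e+02 -9.94373524e-04
  7.00151387e+01 -8.39848220e+01]
0.23402737123566295 -0.0010667584131242222
r 0.0750586437394122 a0 -15.295288675101741
[-0.0076, -0.018, 0, 0], [-0.012, -0.0155, 0, 0], [-0.0156, -0.0118, 0, 0], [-0.0182, -0.0074, 0, 0], [-0.0194, -0.0025, 0, 0], [-0.0194, 0.0027, 0, 0], [-0.018, 0.0075, 0, 0], [-0.0155, 0.012, 0, 0]
[-0.0118, 0.0156, 0, 0], [-0.0074, 0.0182, 0, 0], [-0.0025, 0.0194, 0, 0], [0.0027, 0.0194, 0, 0], [0.0075, 0.018, 0, 0], [0.012, 0.0155, 0, 0], [0.0156, 0.0118, 0, 0], [0.0182, 0.0074, 0, 0]
[0.0194, 0.0025, 0, 0], [0.0194, -0.0027, 0, 0], [0.018, -0.0075, 0, 0], [0.0155, -0.012, 0, 0], [0.0118, -0.0156, 0, 0], [0.0074, -0.0182, 0, 0], [0.0025, -0.0194, 0, 0], [-0.0027, -0.0194, 0, 0]
```

Request:
apply_moves --pt "-0.0076 -0.018 0 0" --pt "-0.012 -0.0155 0 0" --pt "-0.0156 -0.0118 0 0" --pt "-0.0182 -0.0074 0 0" --pt "-0.0194 -0.0025 0 0" --pt "-0.0194 0.0027 0 0" --pt "-0.018 0.0075 0 0" --pt "-0.0155 0.012 0 0"

```text
clock: 11.07
position: [0.4757, -0.0564, 0.1074]
eef_rot: [179.9, 0.4, 164.6]
ft_force: [7.8, 3.1, 2.8]
finger_gap: 0.283
gripper_force: 30.0
```

Tracking is good and forces are small. Continuing to wind.

Request:
apply_moves --pt "-0.0118 0.0156 0 0" --pt "-0.0074 0.0182 0 0" --pt "-0.0025 0.0194 0 0" --pt "0.0027 0.0194 0 0" --pt "0.0075 0.018 0 0" --pt "0.012 0.0155 0 0" --pt "0.0156 0.0118 0 0" --pt "0.0182 0.0074 0 0"

```text
clock: 11.73
position: [0.51, 0.069, 0.107]
eef_rot: [-179.8, 0.2, 164.8]
ft_force: [-0.3, -10.5, 6.0]
finger_gap: 0.282
gripper_force: 30.7
```

Request:
apply_moves --pt "0.0194 0.0025 0 0" --pt "0.0194 -0.0027 0 0" --pt "0.018 -0.0075 0 0" --pt "0.0155 -0.012 0 0" --pt "0.0118 -0.0156 0 0" --pt "0.0074 -0.0182 0 0" --pt "0.0025 -0.0194 0 0" --pt "-0.0027 -0.0194 0 0"

```text
clock: 12.4
position: [0.6025, -0.0229, 0.1074]
eef_rot: [179.8, 0.3, 164.7]
ft_force: [1.5, 2.9, 3.4]
finger_gap: 0.284
gripper_force: 30.4
```

```bash
cat > meas.py <<'E'
from h import *
A=np.array([.529,-.0032,0]); yaw=np.radians(164.7);d=-np.array([np.sin(yaw),-np.cos(yaw),0]); n=np.array([-d[1],d[0],0])
s=telemetry.read_state();v=s['position']-A;print('clk',s['clock'],'r',np.hypot(*v[:2]),'ang',np.degrees(np.arctan2(v[1],v[0])),'z',s['position'][2],'F',s['ft_force'].round(1))
for nm in('scene','top'):
    c=shot(nm,'m_%s.png'%nm); im=c['color']; h=cv2.cvtColor(im,cv2.COLOR_RGB2HSV)
    m=((h[:,:,0]>=14)&(h[:,:,0]<=28)&(h[:,:,1]>=40)&(h[:,:,1]<90)&(h[:,:,2]>120)).astype(np.uint8)
    # restrict to slide neighbourhood: predicted cup box
    ok=np.zeros_like(m); g=pix(c,[A+d*l+n*w+[0,0,z] for l in(.125,.28) for w in(-.04,.04) for z in(.05,.09)])
    x0,y0=g.min(0).astype(int);x1,y1=g.max(0).astype(int)+1; ok[y0:y1,x0:x1]=1; m&=ok
    m=cv2.morphologyEx(m,cv2.MORPH_CLOSE,np.ones((5,5)))
    k,l,st,ce=cv2.connectedComponentsWithStats(m); i=1+st[1:,4].argmax()
    x,y,w,hh,ar=st[i]; print(nm,'cup bbox',x,y,w,hh,'area',ar)
    # left/right extremes of the rim -> along at rim height
    ys,xs=np.nonzero(l==i)
    # tangent extremes in the direction d at rim: project every mask pixel to z=.089, keep extremes
    P=np.array([onz(c,(u,vv),.089) for u,vv in zip(xs,ys)])-A
    al,la=P@d,P@n; print('  along',np.percentile(al,[0.5,99.5]).round(4),'lat',np.percentile(la,[.5,99.5]).round(4))
E
python3 meas.py
```

```text
clk 12.4 r 0.07608358401327507 ang -14.98594570686025 z 0.10736257812281742 F [1.5 2.9 3.4]
scene cup bbox 339 194 24 23 area 316
  along [0.1357 0.2596] lat [-0.0596  0.0383]
top cup bbox 328 186 16 16 area 198
  along [0.1609 0.2208] lat [-0.0369  0.0363]
```

Request:
apply_moves --pt "-0.0076 -0.018 0 0" --pt "-0.012 -0.0155 0 0" --pt "-0.0156 -0.0118 0 0" --pt "-0.0182 -0.0074 0 0" --pt "-0.0194 -0.0025 0 0" --pt "-0.0194 0.0027 0 0" --pt "-0.018 0.0075 0 0" --pt "-0.0155 0.012 0 0"

```text
clock: 13.17
position: [0.4754, -0.0561, 0.1072]
eef_rot: [179.9, 0.3, 164.6]
ft_force: [6.4, 4.0, 2.9]
finger_gap: 0.282
gripper_force: 30.6
```

Request:
apply_moves --pt "-0.0118 0.0156 0 0" --pt "-0.0074 0.0182 0 0" --pt "-0.0025 0.0194 0 0" --pt "0.0027 0.0194 0 0" --pt "0.0075 0.018 0 0" --pt "0.012 0.0155 0 0" --pt "0.0156 0.0118 0 0" --pt "0.0182 0.0074 0 0"

```text
clock: 13.83
position: [0.5098, 0.069, 0.1069]
eef_rot: [-179.7, 0.2, 164.8]
ft_force: [0.2, -11.0, 6.4]
finger_gap: 0.283
gripper_force: 31.1
```

Request:
apply_moves --pt "0.0194 0.0025 0 0" --pt "0.0194 -0.0027 0 0" --pt "0.018 -0.0075 0 0" --pt "0.0155 -0.012 0 0" --pt "0.0118 -0.0156 0 0" --pt "0.0074 -0.0182 0 0" --pt "0.0025 -0.0194 0 0" --pt "-0.0027 -0.0194 0 0"

```text
clock: 14.5
position: [0.6026, -0.0226, 0.1074]
eef_rot: [179.8, 0.3, 164.7]
ft_force: [2.6, 2.3, 3.4]
finger_gap: 0.28
gripper_force: 30.7
```

```bash
python3 meas.py; python3 - <<'E'
from h import *
A=np.array([.529,-.0032,0]); yaw=np.radians(164.7);d=-np.array([np.sin(yaw),-np.cos(yaw),0]); n=np.array([-d[1],d[0],0])
c=shot('scene');g=cv2.cvtColor(c['color'],cv2.COLOR_RGB2GRAY)
print(g[188:222,334:378:1].tolist()) if 0 else None
t=shot('top');print('top nozzle pred',pix(t,[A+d*l+[0,0,.115] for l in(.232,.236,.24)]), 'cup rim pred', pix(t,[A+d*(.218+a)+n*b+[0,0,.089] for a,b in((-.037,0),(.037,0),(0,-.037),(0,.037))]))
print(cv2.cvtColor(t['color'],cv2.COLOR_RGB2GRAY)[174:212,326:358])
E
```

```text
clk 14.5 r 0.07608324711686339 ang -14.757067633551802 z 0.10739309732059735 F [2.6 2.3 3.4]
scene cup bbox 339 196 29 24 area 319
  along [0.1433 0.2829] lat [-0.0622  0.0405]
top cup bbox 333 188 19 15 area 208
  along [0.1841 0.2524] lat [-0.0369  0.0336]
top nozzle pred [[345.43256959 191.71337022]
 [346.4203456  191.95405576]
 [347.40880152 192.19491261]] cup rim pred [[332.71998138 192.54062555]
 [350.73641999 196.9557809 ]
 [339.22717952 202.07385307]
 [344.11721996 187.56831324]]
[[187 187 185 ... 185 185 182]
 [184 184 186 ... 183 185 182]
 [187 186 185 ... 183 183 183]
 ...
 [ 94  93  97 ... 102 138 118]
 [ 95  96  95 ... 100  99  92]
 [ 96  96  93 ... 136 130 122]]
```

```bash
python3 - <<'E'
from h import *
A=np.array([.529,-.0032,0]); yaw=np.radians(164.7);d=-np.array([np.sin(yaw),-np.cos(yaw),0]); n=np.array([-d[1],d[0],0])
c=shot('scene')
for nm,uv,z in [('noz',(360.4,201.0),.115),('cup0',(348.2,201.8),.089),('knobtop',(334.5,168.5),.124)]:
    p=onz(c,uv,z)-A; print(nm,(p@d).round(4),(p@n).round(4))
# start picture rim profile: cup mask extremes by row
im=cv2.imread('pics/scene.png'); h=cv2.cvtColor(im,cv2.COLOR_BGR2HSV); g=cv2.cvtColor(im,cv2.COLOR_BGR2GRAY)
for r in range(194,214): print(r,' '.join('%3d'%x for x in h[r,334:364,1]))
t0=cv2.imread('pics/top2.png'); g=cv2.cvtColor(t0,cv2.COLOR_BGR2GRAY); hs=cv2.cvtColor(t0,cv2.COLOR_BGR2HSV)
print('top'); 
for r in range(180,206): print(r,' '.join('%3d'%x for x in g[r,318:352]))
E
```

```text
noz 0.2321 -0.0002
cup0 0.1755 -0.0062
knobtop -0.0043 0.0764
194  32  32  32  31  33  33  32  32  32  32  31  37  20  16  22  43  33  32  32  32  32  33  33  32  32  34  17  14  37  36
195  29  32  33  32  33  31  32  33  33  33  37  27  14  13  25  13  27  32  30  31  32  32  33  31  32  34  17  14  39  35
196  30  28  31  31  32  31  32  31  26  33  44  24  12  17  28  16  39  27  36  37  14  25  33  32  42  32  15  13  30  36
197  30  28  28  28  31  28  33  42  39  50  46  25  15  26  52  55  53  38  46  49  22  35  25  28  40  19  12  14  12  37
198  31  30  30  27  35  38  49  49  52  52  50  25  14  22  50  52  49  50  52  49  53  51  37  32  38  21  14  20  21  40
199  26  33  32  28  45  52  52  51  50  51  49  22  16  22  46  51  50  48  50  49  47  51  52  51  41  34  15  15  34  37
200  25  11  26  30  48  51  51  47  47  51  49  22  13  26  49  49  46  45  48  50  48  50  50  52  34  38  15  16  40  32
201  22   9  18  32  47  52  48  47  48  49  52  24  12  22  49  50  50  51  50  50  50  48  48  50  52  37  17  26  39  32
202  22  22  18  19  47  51  48  49  50  51  5
[... 4385 characters left out ...]

201 126 208 212 202 135 104 114 119 107  98  98  95  96  95  94  98 101 106 115 119 119 119  93  81  94  96  86  87  89  97 103 100 109 122
202 164 205 210 211 201 149 142 117 117 117 114 107 106 107 106 109 109 103  98 118 120 116  77  74  94  95  88  88  91  90  88  89  87  99
203 143 175 187 199 206 206 200 126 116 118 120 120 119 119 118 118 100 101 101 120 121 108  69  68  95  96  84  85  89  89  88  88  88  90
204 102 113 119 130 155 180 182 124 118 120 118 117 119 118 117 117 106 100 110 120 121  98  71  73  96  95  81  82  83  81  85  84  95  92
205  96 111 111  98 102 111 115 124 122 121 118 117 121 119 117 119 119 115 118 120 116  92  87  85  95  96 102  94  84  77  80  81 101  92
```

```bash
cat > rel.py <<'E'
from h import *
from scipy.optimize import brentq
A=np.array([.529,-.0032,0]); yaw=np.radians(164.7);d=-np.array([np.sin(yaw),-np.cos(yaw),0]); n=np.array([-d[1],d[0],0])
def col(c,u,z): return brentq(lambda l: pix(c,[A+d*l+[0,0,z]])[0,0]-u,.1,.32)
if __name__=='__main__':
    t=shot('top'); s=shot('scene')
    ct,cs=col(t,330.5,.089),col(s,348.2,.089); print('cup0 top',ct,'scene',cs)
    print('noz scene tip',col(s,360.4,.115))
    L=[(onz(t,uv,.172)-A)@d for uv in((343.95,193),(343.6,194),(343.3,195),(343.1,196))]; print('noz top tube',L,[((onz(t,uv,.172)-A)@n).round(3) for uv in((343.95,193),(343.1,196))])
    print('rel top',np.mean(L)-ct,'rel scene',col(s,360.4,.115)-cs)
E
python3 rel.py
```

```text
cup0 top 0.17181581880946706 scene 0.1681222589574363
noz scene tip 0.231782089015476
noz top tube [np.float64(0.23623409887462046), np.float64(0.23617859263338187), np.float64(0.23630263049118044), np.float64(0.23678443350245043)] [np.float64(-0.048), np.float64(-0.063)]
rel top 0.06455912006594128 rel scene 0.06365983005803971
```

Both views agree: the nozzle is about 64 mm beyond the cup's start, or 2.67 turns. Another 240°, then check.

Request:
apply_moves --pt "-0.0076 -0.018 0 0" --pt "-0.012 -0.0155 0 0" --pt "-0.0156 -0.0118 0 0" --pt "-0.0182 -0.0074 0 0" --pt "-0.0194 -0.0025 0 0" --pt "-0.0194 0.0027 0 0" --pt "-0.018 0.0075 0 0" --pt "-0.0155 0.012 0 0"

```text
clock: 15.52
position: [0.4752, -0.056, 0.1072]
eef_rot: [180.0, 0.3, 164.6]
ft_force: [7.8, 3.9, 4.2]
finger_gap: 0.287
gripper_force: 30.9
```

Request:
apply_moves --pt "-0.0118 0.0156 0 0" --pt "-0.0074 0.0182 0 0" --pt "-0.0025 0.0194 0 0" --pt "0.0027 0.0194 0 0" --pt "0.0075 0.018 0 0" --pt "0.012 0.0155 0 0" --pt "0.0156 0.0118 0 0" --pt "0.0182 0.0074 0 0"

```text
clock: 16.18
position: [0.5096, 0.069, 0.1068]
eef_rot: [-179.7, 0.2, 164.8]
ft_force: [1.1, -11.7, 6.9]
finger_gap: 0.281
gripper_force: 31.4
```

Request:
apply_moves --pt "0 0 0 0" --pt "0 0 0 0" --pt "0 0 0 0"

```text
clock: 16.43
position: [0.5099, 0.069, 0.1068]
eef_rot: [-179.9, 0.2, 164.8]
ft_force: [1.7, -3.7, 5.9]
finger_gap: 0.285
gripper_force: 31.3
```

```bash
python3 - <<'E'
from rel import *
st=telemetry.read_state();v=st['position']-A;print(np.degrees(np.arctan2(v[1],v[0])),np.hypot(*v[:2]),st['ft_force'])
s=shot('scene','s8.png');t=shot('top','t8.png')
print(pix(s,[A+d*l+[0,0,.089] for l in(.234-.037,.234,.234+.037)]),pix(t,[A+d*l+[0,0,.089] for l in(.236-.037,.236,.236+.037)]))
h=cv2.cvtColor(s['color'],cv2.COLOR_RGB2HSV)[:,:,1]; g=cv2.cvtColor(t['color'],cv2.COLOR_RGB2GRAY)
for r in range(200,216): print(r,' '.join('%3d'%x for x in h[r,342:376]))
print('top')
for r in range(188,206): print(r,' '.join('%3d'%x for x in g[r,330:362]))
E
```

```text
104.78646359403683 0.07464975325321374 [ 1.72242752 -3.73536295  5.88601713]
[[353.58855293 203.64368719]
 [360.67990553 207.87798062]
 [367.99004941 212.24330347]] [[337.08125124 193.60930719]
 [346.0887941  195.8167146 ]
 [355.15315654 198.03832859]]
200  26  25  39  24  14  24  34  29  28  26  28  28  27  28  29  29  29  35  16  20  41  30  28  28  27  30  30  28  28  28  29  27  27  26
201  26  24  37  22  15  24  33  25  27  25  28  27  29  29  28  28  28  38  21  29  34  29  29  29  27  28  29  25  28  29  27  28  28  28
202  28  26  39  24  14  24  32  26  28  27  27  26  28  26  27  27  27  33  23  36  30  27  27  28  28  27  27  26  28  27  28  28  30  29
203  29  27  43  22  15  26  33  26  26  27  26  24  24  28  35  38  41  31  16  32  41  25  32  32  29  28  29  29  28  29  28  28  28  29
204  27  28  42  24  14  24  36  28  27  23  28  36  41  46  52  54  52  53  53  52  51  33  45  46  45  38  17  26  29  29  30  28  29  29
205  22  10  35  24  16  22  36  27  29  37  47  50  52  52  48  48  47  48  49  50  49  52  51  50  53  51  32  34  29  28  28  29  29  29
206  21
[... 3072 characters left out ...]
 176 160 163 142 191 138 171 180 183 184
201  87  81  81  80 100 188 221 220 205 143 188 170  96 103 166 217 215 214 215 217 217 198 162 144 125 121 129 103 124 159 177 185
202 119  96  85  92 121 225 219 210 198 160 111 129  98 112 190 224 219 216 222 222 196 120 117 115 120 120 110 105 121 167 175 176
203  93  91  97 138 153 220 214 178 174 207 122  92  92 113 180 210 203 203 211 199 145  84 107 119 123 119 100 102 108 129 146 151
204 120 112  92 106 183 218 206 130 125 196 166 109  92  96  97 101 104  98 106 106 100 105 121 123 123 119  94  90  91  94 109 112
205 176 164 127 132 215 219 210 161 110 124 127 129  97  95  95  99  97  96 100 103 110 122 125 127 124 110  90  91  94  92  96 112
```

```bash
python3 - <<'E'
from rel import *
t=shot('top'); s=shot('scene')
a=col(t,345.95,.089);b=col(s,360.35,.089);print('cup top',a,a-.1718,'scene',b,b-.1681)
print('noz - cup: top',.2364-a,'scene',.2318-b)
E
```

```text
cup top 0.23543165323300774 0.06363165323300773 scene 0.23230327782907947 0.06420327782907947
noz - cup: top 0.0009683467669922563 scene -0.0005032778290794682
```

The cup is centred within about 1 mm in both views. I'll release the knob gently and lift clear.

Request:
apply_moves --pt "0 0 0 0" --pt "0 0 0 0" --pt "0 0 0 0" --pt "0 0 0 0" --pt "0 0 0.005 0" --pt "0 0 0.02 0" --pt "0 0 0.03 0" --pt "0 0 0.03 0" --jaw 0.042

```text
clock: 17.3
position: [0.5073, 0.0696, 0.1902]
eef_rot: [-180.0, -0.2, 164.7]
ft_force: [-0.1, -1.5, 0.2]
finger_gap: 0.494
gripper_force: 0.0
```

Request:
apply_moves --pt "0 0 0.03 0" --pt "0 0 0.03 0" --pt "-0.02 0.02 0 0" --pt "-0.02 0.02 0 0" --pt "-0.02 0.02 0 0" --pt "0 0 0 0" --pt "0 0 0 0" --pt "0 0 0 0"

```text
clock: 17.97
position: [0.4486, 0.1294, 0.2505]
eef_rot: [-180.0, 0.0, 164.7]
ft_force: [0.6, 0.7, 0.1]
finger_gap: 0.489
gripper_force: 0.0
```

```bash
python3 - <<'E'
from rel import *
st=telemetry.read_state();print(st['position'],st['ft_force'],st['clock'])
s=shot('scene','s9.png'); t=shot('top','t9.png'); w=shot('wrist','w9.png')
a=cv2.imread('pics/s8.png').astype(int); b=cv2.imread('pics/s9.png').astype(int)
D=(abs(a-b).max(2)>40); print('cup region changed px',D[198:225,340:378].sum())
# bystanders vs start: cap, fitting
a0=cv2.imread('pics/scene.png').astype(int); D=abs(a0-b).max(2)>40
print('cap/fitting changed',D[204:232,275:312].sum(),'orange/pink',D[228:268,380:428].sum())
# hub top and knob in wrist image
k=A+.075*np.array([np.cos(np.radians(104.8)),np.sin(np.radians(104.8)),0])
for nm,c in(('scene',s),('wrist',w)):
    g=cv2.cvtColor(c['color'],cv2.COLOR_RGB2GRAY)
    for P in([*A[:2],.1],[*k[:2],.124],[*k[:2],.1]):
        u,v=pix(c,[P])[0]; print(nm,P,(u.round(1),v.round(1)), g[int(v)-6:int(v)+7:2,int(u)-8:int(u)+9:2].tolist() if 6<v<390 and 8<u<630 else None)
E
```

```text
[0.4486187  0.12938585 0.25045524] [0.59998056 0.68808574 0.12556784] 17.9667
cup region changed px 0
cap/fitting changed 66 orange/pink 0
scene [np.float64(0.529), np.float64(-0.0032), 0.1] (np.float64(319.1), np.float64(180.5)) [[166, 164, 164, 145, 195, 228, 228, 225, 224], [162, 162, 182, 232, 227, 226, 226, 225, 225], [172, 232, 227, 220, 226, 227, 226, 228, 226], [233, 224, 220, 139, 148, 157, 218, 165, 226], [233, 190, 204, 174, 190, 200, 206, 96, 229], [236, 135, 135, 131, 143, 171, 115, 100, 229], [209, 138, 137, 138, 135, 142, 114, 100, 229]]
scene [np.float64(0.5098415681548157), np.float64(0.06931175414533446), 0.124] (np.float64(300.4), np.float64(171.5)) [[207, 179, 145, 131, 152, 163, 191, 246, 233], [241, 238, 202, 160, 223, 245, 216, 173, 159], [230, 236, 240, 236, 184, 160, 161, 165, 163], [226, 239, 208, 126, 216, 127, 166, 165, 165], [234, 225, 172, 28, 45, 16, 160, 166, 164], [235, 167, 174, 18, 23, 20, 164, 164, 164], [186, 159, 174, 34, 26, 23, 163, 165, 167]]
scene [np.float64(0.5098415681548157), np.float64(0.06931175414533446), 0.1] (np.float64(300.7), np.fl
[... 749 characters left out ...]
46), 0.124] (np.float64(274.0), np.float64(268.1)) [[38, 39, 44, 46, 47, 48, 48, 64, 75], [45, 39, 37, 47, 52, 53, 50, 67, 73], [44, 40, 45, 52, 52, 50, 55, 68, 71], [48, 43, 52, 50, 52, 51, 71, 96, 73], [51, 47, 52, 53, 56, 53, 85, 90, 75], [52, 53, 59, 56, 58, 58, 75, 75, 78], [59, 47, 56, 61, 61, 62, 71, 74, 88]]
wrist [np.float64(0.5098415681548157), np.float64(0.06931175414533446), 0.1] (np.float64(277.2), np.float64(256.7)) [[34, 27, 36, 39, 40, 30, 33, 40, 38], [34, 30, 36, 42, 44, 35, 35, 42, 42], [33, 40, 41, 40, 38, 34, 40, 47, 44], [36, 30, 39, 44, 40, 41, 42, 43, 44], [36, 42, 46, 41, 47, 40, 46, 48, 50], [37, 46, 46, 42, 39, 62, 61, 52, 54], [44, 46, 47, 48, 48, 64, 75, 69, 61]]
```

```bash
python3 - <<'E'
import cv2,numpy as np
for f in('scene.png','s9.png'):
    h=cv2.cvtColor(cv2.imread('pics/'+f),cv2.COLOR_BGR2HSV)[200:240,270:320]
    m=(h[:,:,0]>105)&(h[:,:,0]<130)&(h[:,:,1]>150); k=h[:,:,2]<50
    print([np.argwhere(x).mean(0).round(1).tolist()+[int(x.sum())] for x in(m,k)])
from bench import ticket
print(ticket.finish_job())
E
```

```text
[[14.0, 17.2, 133], [24.7, 31.9, 62]]
[[14.0, 17.2, 133], [24.6, 31.7, 60]]
the job is handed in; nothing more can be done
None
```

I fitted the crank fully onto the spindle and wound it about 2.67 turns. The cup stands on the carriage within about 1 mm of centre under the nozzle by two camera measurements. The crank is still seated and the gripper clear, the blue cap and tube fitting haven't moved, and the job was handed in at about 18 s.

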